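# Index the rosette on the soldering turntable and lock it

### The job

Pushing with a fingertip on its spokes, turn the soldering turntable until its long arrow-headed arm points straight at the pointed pin (not the flat-headed one) and leave it there at rest; then push the brake lever round clockwise to its stop to lock the table. Nothing is to be picked up: leave the glass rosette untouched where it lies on the turntable, and do not disturb the other things on the bench.

Things in the scene. Friction and masses are not known exactly. Their poses are not given: they have to be found in the camera images.
- turntable: Turning aluminium platter, disc 200 across, top 42 above the bench; turns either way without limit about a fixed vertical axis. Origin on that axis at bench height. Four level steel spokes, 12 wide, 34 to 50 above the bench, stick out along its own +x, +y, -x, -y axes; that along +x is the long arm, the others are blunt and end 142 from the axis. Stays where left; 2 to 3 N at a spoke's end turns it.
- long_tip (a point): Tip of the long arm, the turntable's +x spoke, 163 from its axis, 42 above the bench. It ends in a diamond-shaped arrow head, 25 wide at 150 from the axis. The space beside the spokes, outside the disc, is free down to 8 above the bench.
- pointed_pin: Steel pin fixed upright in the bench beyond the turntable, on its left or its right, 14 in diameter, 66 high, tapering to a sharp point; foot 24 in diameter. Origin at bench height on its axis. The arm must point at this one; it stands 185 to 245 from the turntable's axis, out of reach of the arm.
- flat_pin: Steel pin like the other, fixed on the other side, but 55 high with a flat round head 24 in diameter. Not to be pointed at. Origin at bench height on its axis.
- brake (a joint): Brake lever angle, rad: 0 released, grows as the lever is pushed clockwise seen from above, 1.3 at its stop (locked), against a thin peg 9 in diameter and 46 high, 36 from the pivot. It stays where it is left; about 2 N at its end moves it.
- brake_pivot (a point): Vertical axis of the brake lever, left of the turntable, 190 from the turntable's axis, 42 above the bench (mid-height of the lever)
- brake_tip (a point): Outer end of the brake lever's arm, on the axis of its small round black knob (18 in diameter, 34 to 50 above the bench), 85 from brake_pivot, 42 above the bench. The arm between is a steel bar 12 wide, from 35 to 49 above the bench.
- rosette: Round blue stained-glass rosette with copper lines, 176 in diameter, 8 thick, lying loose on the turntable between four small lugs, and turning with it. Origin at the centre of its underside, 42 above the bench.
- flux_jar: Bystander: small amber jar with black cap, diameter 44, height 58 (mm). Origin at the middle of its underside. Leave alone.
- foil_roll: Bystander: flat roll of copper foil, outer diameter 70, height 12, lying flat (mm). Origin at the middle of its underside. Leave alone.
- glass_offcut: Bystander: blue glass offcut 60 x 35 x 6 (mm). Origin at the middle of its underside. Leave alone.
- solder_spool: Bystander: metal spool, diameter 56, height 42, standing (mm). Origin at the middle of its underside. Leave alone.
- nail_box: Bystander: open wooden box of nails 130 x 70 x 35 (mm). Origin at the middle of its underside. Leave alone.
- flux_brush: Bystander: brush about 160 long, lying (mm). Origin at the middle of its underside. Leave alone.
- weight: Bystander: brass cylinder, diameter 44, height 50 (mm). Origin at the middle of its underside. Leave alone.
Not all that is in view belongs to the job. What is shaped like the pointed_pin but blue or yellow is not meant.

How it is judged:
By the outcome, as a careful person would: the job done as asked, in the order asked, and still so for the second after the job is handed in, with the robot touching nothing.
It also fails if it takes over 54 s, if anything falls off the work surface, if the arm or the gripper's body presses on something with over 40 N, if the wrist force passes 120 N, or if a joint passes its speed limit or range.

### The arm

A 6-joint arm with a two-finger parallel gripper is mounted at the origin on the work surface. World frame = base frame: x ahead of the robot, y to its left, z up, the work surface at z = 0. Lengths are in mm, angles in rad, forces in N, time in s.
With the tool pointing down it reaches from about 300 to 775 mm from the base axis. Payload 14.6 kg.
Tool frame: the origin (TCP) lies between the finger pads; the fingertips stand 19 mm ahead of it and the grasp point (between the pads) is the TCP (manip.tcp_to_tips is the distance from the TCP to the fingertips, in mm); x points along the fingers, z is the direction in which the jaws open and shut, and the axes are right-handed (so a half turn about x gives the same grasp; the last joint's range is limited). The gripper opens to 94 mm and grips with 3 to 60 N. Pads are 16 mm wide; open, the fingers measure 119 mm over their backs; the gripper's body (75 mm by 177 mm) begins 78 mm behind the grasp point.
Start: joints at [-1.172, 0.3, 1.521, -0, 1.321, -0.067], TCP at [247.018, -491.398, 224.446] pointing down, gripper open.
Joint ranges: [-3.03, 3.03], [-0.79, 2.21], [0.23, 2.52], [-1.04, 4.18], [0, 3.07], [-2.55, 2.55]. Speed limits (rad/s): [2.22, 2.22, 2.57, 3.14, 3.14, 3.14].

### API

Orientations are given as [roll, pitch, yaw] about the fixed x, y, z axes, in that order (R = Rz(yaw) Ry(pitch) Rx(roll)).
In Python, from cell import manip gives the robot as it stands.
- The arm moves only by the tool jog_arm, never from a script. Its argument "moves" is a list that holds one entry, the list of rows, each a list of 6 numbers: the shift along the world's x, y, z in mm, then the turn, a rotation vector about the world's x, y, z in degrees. In form: [[[dx, dy, dz, wx, wy, wz], ...]]. A call has 1 to 5 rows; each row shifts and turns the pose as measured when the row begins; what a row does not reach is not made up. A row lasts 1/10 s, in which the tool goes at most 50 mm and 8.59 degrees, less where a joint would pass 70% of its speed; a pose out of reach is approached as far as the arm can. A call is refused whole if a number of a shift passes 50 or a number of a turn 8.59, either way. A call with a gripper value outside its range is refused whole. "gripper" is the opening, from -1 (shut) to 1 (fully open), set as the call begins (left out, the last holds). The fingers move at their own pace and stop on an object; "squeeze" is the grip in N (left out, the last holds). Time passes only in rows, so rows that do not move let the fingers close. It gives the time, the measured TCP pose, the force and the opening at its end, in the units of the state.
- manip.read_state(): the state, without advancing time (a new reading comes with each control period).
- manip.camera(name): name is "scene" or "top" or "wrist"; returns (picture, depth): 420x560x3 uint8, blue, green, red; 420x560 float32, mm along the optical axis (not along the pixel's ray), 0 where there is no reading.
- manip.camera_params(name): a dict with "fx", "fy", "cx", "cy" (pixels), "dist" ([k1, k2, p1, p2, k3] as OpenCV has them; the pictures are not rectified), "rvec" (rotation vector, rad) and "tvec" (3), from world to camera coordinates, as OpenCV has them. Camera axes: x right, y down, z forward; pixel columns grow to the right and rows downward; lengths in mm; the calibration is good to about 2 mm. A picture is of the moment at which its call begins: read the wrist's pose just before it. camera_params takes no time and is no camera call; for the wrist camera it gives the pose at the moment of the call.
- manip.sign_off(): hands the job in, once; it reports no verdict.
The state is a dict: "clock": time; "joints": joint angles; "qd": joint speeds; "effort": joint torques, N m; "eef_pos": TCP position; "eef_rot": TCP orientation; "wrist_force": force on the tool from outside, world axes, zero at the start; "moment": the same for the moment, N m; "finger_gap": finger opening in mm.
Only numpy, scipy, OpenCV 4.12 (cv2) and the standard library are available. Lean on these libraries where they do the work, as an engineer would, in place of code of your own. Each camera call takes 0.05 s, during which the arm holds its last target. There are 200 camera calls.

## Working session

There is one attempt and no reset: what is moved stays moved. The work goes in short steps, Python scripts to look and compute and a tool call to move; the robot and the scene stay as the last step left them, time stands still between calls to the robot, and variables do not carry over. Pictures are saved under pics/ and viewed, about 8 in all and at most 12, crops included, and the job is handed in when it is done.

Besides the shell and the picture viewer there is one more tool, called after ">>>" as name(argument=value, ...), one argument or row to a line, values as JSON. jog_arm: Moves the arm, as the interface text tells. Its arguments: {"type":"object","properties":{"moves":{"type":"array","items":{"type":"array","items":{"type":"array","items":{"type":"number"}}}},"gripper":{"type":"number"},"squeeze":{"type":"number"}},"required":["moves"]}

```bash
mkdir -p pics; cat > h.py <<'E'
import numpy as np, cv2
from cell import manip
def look(n,f):
    P=manip.camera_params(n); im,d=manip.camera(n)
    cv2.imwrite('pics/%s.png'%f,im); np.savez('pics/%s.npz'%f,d=d,im=im,P=np.array(P,dtype=object)); return im,d,P
def load(f):
    z=np.load('pics/%s.npz'%f,allow_pickle=True); return z['im'],z['d'],z['P'].item()
def ray(P,u,v):
    K=np.array([[P['fx'],0,P['cx']],[0,P['fy'],P['cy']],[0,0,1]])
    p=cv2.undistortPoints(np.array([[[u,v]]],float),K,np.array(P['dist'],float))[0,0]
    R=cv2.Rodrigues(np.array(P['rvec'],float))[0]; t=np.array(P['tvec'],float).ravel()
    return -R.T@t, R.T@np.array([p[0],p[1],1])
def atz(P,u,v,z):
    o,r=ray(P,u,v); return o+r*(z-o[2])/r[2]
def atd(P,d,u,v):
    o,r=ray(P,u,v); return o+r*d[v,u]
E
python3 - <<'E'
from h import *
for n in('top','scene'): look(n,n+'1')
print(manip.read_state())
E
```

```text
{'clock': 0.1, 'joints': array([-1.17157862e+00,  3.00419870e-01,  1.52148188e+00,  1.55545284e-06,
        1.32070371e+00, -6.65778602e-02]), 'qd': array([-7.68645416e-04, -1.32195954e-03, -1.43848728e-03,  2.10447413e-05,
        5.82504656e-04, -1.68517081e-04]), 'effort': array([ 1.66939495e-03, -5.32645583e+01, -3.53282475e+01,  7.10466108e-02,
        2.35264044e-02, -5.97679286e-05]), 'eef_pos': array([ 246.95331498, -491.21427326,  223.95638439]), 'eef_rot': array([3.07352718, 1.56978352, 1.96852603]), 'wrist_force': array([-0.15511509,  0.12468355, -0.69104631]), 'moment': array([-0.0017963 ,  0.01495072,  0.00298831]), 'finger_gap': 94.31920877310799}
```

View pics/top1.png

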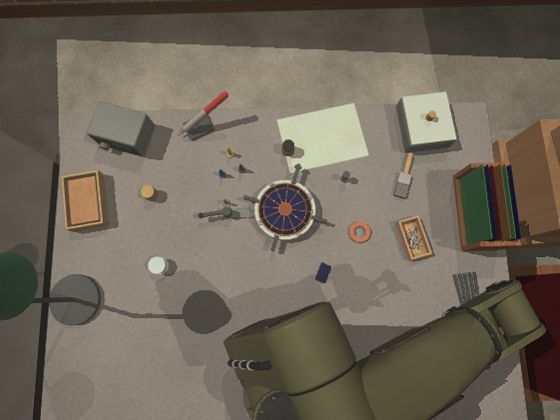

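View pics/scene1.png

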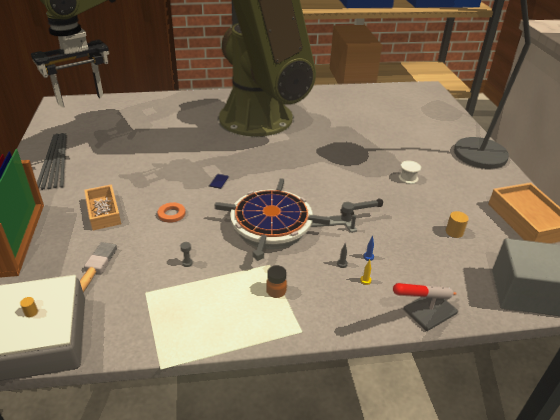

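Candidates for the pin: dark at scene (343,255) / top (241,169), blue (370,247), yellow (367,271), and flat-headed at (186,254). I choose the dark one and check it in a crop.

```bash
python3 - <<'E'
from h import *
a=load('top1')[0][135:265,190:370]; b=load('scene1')[0][170:300,170:400]
a=cv2.resize(a,None,fx=3.4,fy=3.4,interpolation=cv2.INTER_CUBIC)[:,:]
b=cv2.resize(b,None,fx=3.4,fy=3.4,interpolation=cv2.INTER_CUBIC)
cv2.imwrite('pics/a.png',a);cv2.imwrite('pics/b.png',b)
P=load('top1')[2]; print(P)
E
```

```text
{'fx': 418.4536584927638, 'fy': 418.4536584927638, 'cx': 282.86494158100544, 'cy': 212.79384714921892, 'dist': array([-0.00433737,  0.        ,  0.        ,  0.        ,  0.        ]), 'rvec': array([ 2.09017101, -2.15066762,  0.21029875]), 'tvec': array([-1.20967109e+00,  5.55745578e+02,  1.29606113e+03])}
```

View pics/a.png

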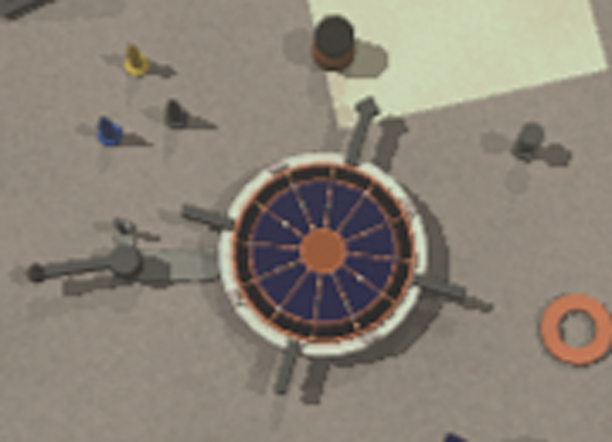

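View pics/b.png

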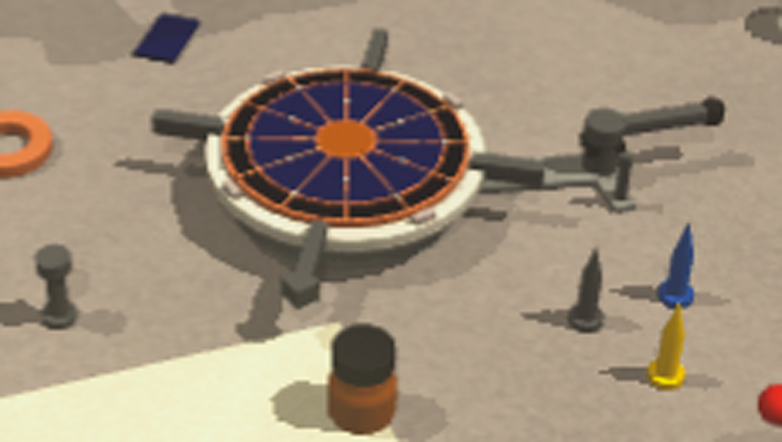

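Crops: the dark pin at crop (176,113) is pointed and neither blue nor yellow. The flat one is at (530,140). The long arm points up at crop (368,105). The brake pivot is at (125,262), its knob at (37,271), and the peg at (123,228).

```bash
python3 - <<'E'
from h import *
im,d,P=load('top1')
def c(x,y,z): 
    return atz(P,190+x/3.4-.35,135+y/3.4-.35,z)
S={'axis':(323,250,50),'tip':(369,97,42),'tipL':(357,110,50),'tipR':(380,110,50),'sR':(417,0,0),'spL':(183,209,50),'spD':(284,392,50),'pinfoot':(177,118,0),'pintop':(172,100,66),'pivot':(125,262,50),'knob':(37,271,50),'peg':(122,226,46),'jar':(333,35,58),'blue':(110,135,0),'yellow':(137,66,0),'flat':(530,133,55)}
W={}
for k,v in S.items():
    W[k]=c(*v); print(k,W[k].round(0), round(float(np.linalg.norm((W[k]-W['axis'])[:2])),0))
# scene-based
im2,d2,P2=load('scene1')
def e(x,y,z): return atz(P2,170+x/3.4-.35,170+y/3.4-.35,z)
print('scene: pin top',e(596,250,66),'foot',e(586,324,0),'axis',e(346,138,50),'knob',e(714,100,50),'tip',e(301,300,40))
# disc fit: white pixels in top at z42 
hsv=cv2.cvtColor(im,cv2.COLOR_BGR2HSV); m=((hsv[...,2]>190)&(hsv[...,1]<50)).astype(np.uint8); m[:150]=0;m[245:]=0;m[:,:245]=0;m[:,325:]=0
y,x=np.nonzero(m); h=cv2.convexHull(np.c_[x,y].astype(np.float32)); q=np.array([atz(P,u,v,42)[:2] for u,v in h[:,0]],np.float32)
print(cv2.minEnclosingCircle(q))
for n in [(285,209),(286,178)]: print(atd(P,d,*n))
E
```

```text
axis [571. -23.  50.] 0.0
tip [725. -73.  42.] 161.0
tipL [710. -60.  50.] 143.0
tipR [709. -83.  50.] 150.0
sR [ 841. -128.    0.] 289.0
spL [615. 110.  50.] 140.0
spD [437.  17.  50.] 141.0
pinfoot [722. 119.   0.] 207.0
pintop [720. 118.  66.] 205.0
pivot [565. 166.  50.] 189.0
knob [559. 249.  50.] 273.0
peg [601. 169.  46.] 195.0
jar [784. -39.  58.] 213.0
blue [706. 187.   0.] 250.0
yellow [778. 159.   0.] 276.0
flat [ 680. -227.   55.] 231.0
scene: pin top [721.27998382 119.95885138  66.        ] foot [7.21454929e+02 1.20372258e+02 1.13686838e-13] axis [567.31242862 -22.14021543  50.        ] knob [551.23603314 253.45834612  50.        ] tip [719.19812408 -70.97174819  40.        ]
((630.571044921875, -63.71735763549805), 169.1097869873047)
[567.73181357 -24.31492643  54.48306621]
[ 6.86864255e+02 -3.15466843e+01  1.93529566e-01]
```

>>> jog_arm(
  moves=[
    [[25, 36, 0, 0, 0, 0], [25, 36, 0, 0, 0, 0], [25, 36, 0, 0, 0, 0], [25, 36, 0, 0, 0, 0], [25, 36, 0, 0, 0, 0]],
  ],
  gripper=-1,
)

```text
clock: 0.6
eef_pos: [371.9, -307.4, 221.7]
eef_rot: [-2.96, 1.566, 2.211]
wrist_force: [0.3, 0.4, -0.5]
finger_gap: 57.5
```

>>> jog_arm(
  moves=[
    [[25, 36, 0, 0, 0, 0], [25, 36, 0, 0, 0, 0], [25, 36, 0, 0, 0, 0], [25, 36, 0, 0, 0, 0], [20, 28, 0, 0, 0, 0]],
  ],
)

```text
clock: 1.1
eef_pos: [495.2, -126.2, 221.1]
eef_rot: [-2.874, 1.565, 2.296]
wrist_force: [-1.0, -1.1, 0.3]
finger_gap: 17.3
```

```bash
python3 - <<'E'
from h import *
from scipy.spatial.transform import Rotation as Ro
s=manip.read_state(); print(s['eef_pos'],s['finger_gap'],s['joints'],s['clock'],s['wrist_force']); print(Ro.from_euler('xyz',s['eef_rot']).as_matrix().round(3))
im,d,P=look('wrist','w1'); print(ray(P,280,210)[0])
E
```

```text
[ 495.24512361 -126.19736048  221.11152027] 17.283649202800333 [-0.32258793  0.21865767  1.63113791  0.00295472  1.29673661  0.78906229] 1.1 [-1.01607972 -1.10802211  0.30182117]
[[-0.004  0.897  0.442]
 [ 0.004  0.442 -0.897]
 [-1.    -0.002 -0.005]]
[568.08449289 -91.17947209 380.72137276]
```

View pics/w1.png

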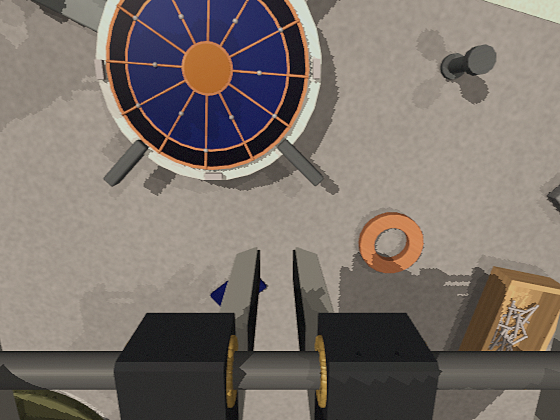

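The wrist view shows the hub at (207,68), the trailing spoke with its end at (317,182), and the foil roll at (391,242), clear of the push path.

```bash
python3 - <<'E'
from h import *
im,d,P=load('w1')
hsv=cv2.cvtColor(im,cv2.COLOR_BGR2HSV); b,g,r=[im[...,i].astype(int) for i in range(3)]
m=((r-b>80)).astype(np.uint8); m[:,:170]=0;m[:,245:]=0;m[:30]=0;m[105:]=0
m=cv2.morphologyEx(m,cv2.MORPH_OPEN,np.ones((9,9)))
cs,_=cv2.findContours(m,0,1); c=max(cs,key=cv2.contourArea); (x,y),R=cv2.minEnclosingCircle(c);print(x,y,R)
A=atz(P,x,y,50);print('axis',A)
for u,v in [(317,182),(110,180),]:
    p=atz(P,u,v,50); q=p-A; print(p.round(1),np.hypot(*q[:2]),np.degrees(np.arctan2(q[1],q[0])))
print('foil',atz(P,391,242,12),'flat foot',atz(P,455,68,0))
E
```

```text
206.5 68.0 27.95094871520996
axis [569.77404992 -21.93033766  50.        ]
[ 524. -154.   50.] 139.79667859677164 -109.13262458186527
[439.6  20.6  50. ] 136.94005286953146 161.91061838674955
foil [ 495.87951631 -265.21365911   12.        ] flat foot [ 678.60976853 -231.4926203     0.        ]
```

>>> jog_arm(
  moves=[
    [[0, -3, -45, 0, 0, 0], [0, 0, -45, 0, 0, 0], [0, 0, -45, 0, 0, 0], [0, 0, -40, 0, 0, 0], [0, 0, -5, 0, 0, 0]],
  ],
)

```text
clock: 1.65
eef_pos: [497.5, -123.4, 36.1]
eef_rot: [2.729, 1.567, 1.624]
wrist_force: [-0.2, 0.1, 1.3]
finger_gap: 0.5
```

>>> jog_arm(
  moves=[
    [[9, -8, 0, 0, 0, 0], [10, -5, 0, 0, 0, 0], [10, -4, 0, 0, 0, 0], [10, -3, 0, 0, 0, 0], [11, -2, 0, 0, 0, 0]],
  ],
)

```text
clock: 2.15
eef_pos: [551.9, -148.7, 43.9]
eef_rot: [2.309, 1.567, 1.203]
wrist_force: [-3.0, 0.3, -1.9]
finger_gap: 0.5
```

>>> jog_arm(
  moves=[
    [[11, -1, 0, 0, 0, 0], [11, 0, 0, 0, 0, 0], [11, 0, 0, 0, 0, 0], [11, 1, 0, 0, 0, 0], [0, 0, 0, 0, 0, 0]],
  ],
)

```text
clock: 2.65
eef_pos: [603.3, -153.2, 56.1]
eef_rot: [1.142, 1.56, 0.035]
wrist_force: [-0.3, 0.1, -0.4]
finger_gap: 0.4
```

```bash
python3 - <<'E'
from h import *
s=manip.read_state(); print(s['eef_pos'],s['wrist_force'],s['clock'])
im,d,P=look('wrist','w2'); t=look('top','t2')[0]
cv2.imwrite('pics/c2.png',np.hstack([im,cv2.resize(t[140:260,200:360],(560,420),interpolation=2)])[:, :1120][::1])
a=cv2.resize(im,(400,300)); b=cv2.resize(t[140:260,200:360],(400,300),interpolation=2); cv2.imwrite('pics/c2.png',np.hstack([a,b]))
E
```

```text
[ 603.27171427 -153.23346741   56.13229245] [-0.32076255  0.07503327 -0.40931092] 2.65
```

View pics/c2.png

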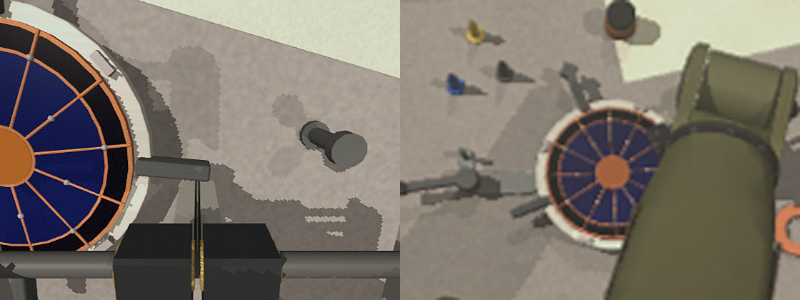

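The table has turned and the finger is behind the spoke, but z has crept up, so I'll lower and continue.

```bash
python3 - <<'E'
from h import *
im,d,P=load('t2'); A=np.array([569.8,-22.5])
for u,v in [(266.8,165.5)]:
    q=atz(P,u,v,42)[:2]-A; print(np.hypot(*q),np.degrees(np.arctan2(q[1],q[0])))
im,d,P=load('w2')
for u,v in [(290,228),(293,250),(291,239)]:
    q=atz(P,u,v,50)[:2]-A; print(np.hypot(*q),np.degrees(np.arctan2(q[1],q[0])))
E
```

```text
159.62671266069458 19.87528670686232
138.93543414792734 -65.22622327290745
141.37251844336598 -69.8639414908313
139.78306119128322 -67.55208918856235
```

>>> jog_arm(
  moves=[
    [[-3, 2, -10, 0, 0, 0], [0, 2, -8, 0, 0, 0], [0, 0, -3, 0, 0, 0]],
  ],
)

```text
clock: 3.05
eef_pos: [598.6, -149.5, 34.8]
eef_rot: [1.105, 1.559, -0.003]
wrist_force: [0.6, 0.1, 0.7]
finger_gap: 0.5
```

>>> jog_arm(
  moves=[
    [[8, 4, -1, 0, 0, 0], [8, 4, -1, 0, 0, 0], [8, 4, -1, 0, 0, 0], [7, 4, -1, 0, 0, 0], [0, 0, 0, 0, 0, 0]],
  ],
)

```text
clock: 3.55
eef_pos: [632.0, -132.1, 30.0]
eef_rot: [1.089, 1.56, -0.019]
wrist_force: [-0.9, -0.5, 0.5]
finger_gap: 0.5
```

```bash
cat >> h.py <<'E'
A=np.array([569.8,-22.5]); PIN=np.array([721.3,119.6])
def bear(p):
    q=np.asarray(p)[:2]-A; return round(float(np.hypot(*q)),1),round(float(np.degrees(np.arctan2(q[1],q[0]))),2)
E
python3 - <<'E'
from h import *
print(bear(manip.read_state()['eef_pos']),bear(PIN))
im,d,P=look('wrist','w3'); t=look('top','t3')[0]
a=cv2.resize(im,(400,300)); b=cv2.resize(t[130:220,210:330],(400,300),interpolation=2); cv2.imwrite('pics/c3.png',np.hstack([a,b]))
E
```

```text
(126.0, -60.4) (207.7, 43.17)
```

View pics/c3.png

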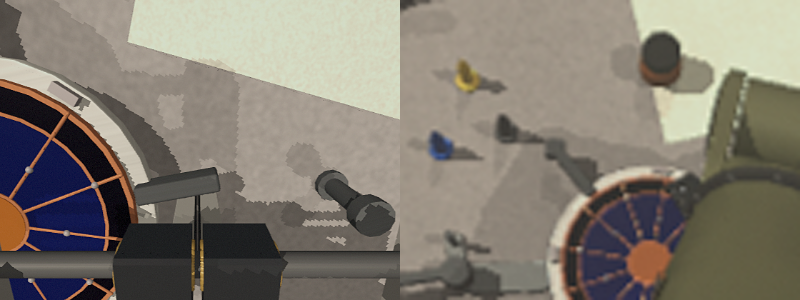

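```bash
python3 - <<'E'
from h import *
im,d,P=load('t3'); print(bear(atz(P,254.6,172.1,42)), bear(atz(P,254.6,172.6,50)))
im,d,P=load('w3')
for u,v in [(301,235),(308,267),(305,251)]: print(bear(atz(P,u,v,50)))
E
```

```text
(159.9, 36.56) (156.3, 37.33)
(141.0, -48.46)
(141.1, -54.44)
(141.1, -51.43)
```

>>> jog_arm(
  moves=[
    [[4, 2, 1, 0, 0, 0], [3, 2, 1, 0, 0, 0], [0, 0, 0, 0, 0, 0]],
  ],
)

```text
clock: 3.95
eef_pos: [637.9, -128.5, 31.6]
eef_rot: [1.116, 1.563, 0.008]
wrist_force: [-0.4, -0.9, 0.4]
finger_gap: 0.6
```

>>> jog_arm(
  moves=[
    [[-10, -8, 0, 0, 0, 0], [-5, -5, 48, 0, 0, 0], [0, 0, 48, 0, 0, 0], [0, 25, 48, 0, 0, 0], [0, 42, 20, 0, 0, 0]],
  ],
)

```text
clock: 4.45
eef_pos: [617.6, -80.9, 193.3]
eef_rot: [1.674, 1.567, 0.559]
wrist_force: [2.2, 0.9, 0.7]
finger_gap: 0.3
```

>>> jog_arm(
  moves=[
    [[-10, 48, 0, 0, 0, 0], [-10, 48, 0, 0, 0, 0], [-10, 30, 0, 0, 0, 0], [0, 0, 0, 0, 0, 0]],
  ],
)

```text
clock: 4.85
eef_pos: [585.5, 50.0, 199.3]
eef_rot: [1.302, 1.556, 0.187]
wrist_force: [0.8, -0.3, 1.4]
finger_gap: 0.2
```

```bash
python3 - <<'E'
from h import *
s=manip.read_state(); print(s['eef_pos'],s['joints'],s['clock'])
im,d,P=look('wrist','w4'); 
E
```

```text
[585.50171672  50.01560742 199.25188192] [0.02185472 0.39583441 1.45200904 0.00252556 1.27926894 1.13546813] 4.85
```

View pics/w4.png

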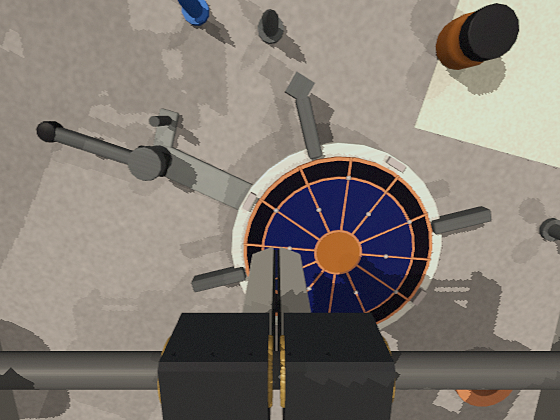

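Hub at (338,252), arm tip near (297,73), pin near (268,30), brake pivot (147,162), knob (47,131), peg (158,121). A zoom on the arm and pin will measure them finely.

```bash
python3 - <<'E'
from h import *
im,d,P=load('w4')
cv2.imwrite('pics/c4.png',cv2.resize(im[0:165,230:340],None,fx=3.6,fy=3.6,interpolation=2))
b,g,r=[im[...,i].astype(int) for i in range(3)]
m=((r-b>80)).astype(np.uint8); m[:215]=0;m[290:]=0;m[:,:305]=0;m[:,375:]=0
m=cv2.morphologyEx(m,cv2.MORPH_OPEN,np.ones((9,9)))
c=max(cv2.findContours(m,0,1)[0],key=cv2.contourArea);(x,y),R=cv2.minEnclosingCircle(c); print(x,y,R,atz(P,x,y,50))
for u,v,z in [(147,162,56),(47,131,50),(158,121,46)]: print(atz(P,u,v,z).round(1),d[v,u], atd(P,d,u,v).round(0))
E
```

```text
337.9626770019531 251.91790771484375 24.166362762451172 [570.30588367 -22.09569702  50.        ]
[572.3 164.1  56. ] 309.2559 [571. 166.  50.]
[558.1 250.3  50. ] 302.12186 [558. 250.  50.]
[606.2 170.7  46. ] 305.13727 [606. 171.  45.]
```

View pics/c4.png

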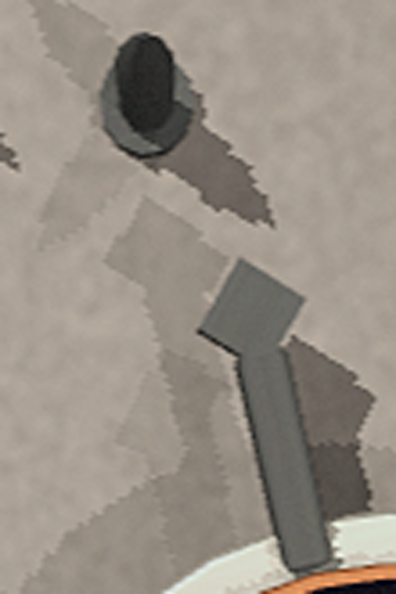

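```bash
python3 - <<'E'
from h import *
im,d,P=load('w4'); A[:]=[570.3,-22.1]
f=lambda x,y,z: atz(P,230+x/3.6-.36,y/3.6-.36,z)
for n,a in dict(foot=(148,111,2),apex=(146,35,66),tip=(241,259,50),l=(200,329,50),r=(304,298,50),bl=(288,570,50),br=(330,558,50),hl=(238,362,50),hr=(289,345,50)).items(): print(n,f(*a).round(1),bear(f(*a)))
for u,v in [(192,281),(490,217),(194,288),(191,276),(488,208),(491,224)]: print(bear(atz(P,u,v,50)))
E
```

```text
foot [719.  119.9   2. ] (205.6, 43.68)
apex [720.2 120.3  66. ] (206.7, 43.53)
tip [692.5  83.2  50. ] (161.3, 40.77)
l [675.1  84.8  50. ] (149.7, 45.59)
r [691.4  66.7  50. ] (150.2, 36.24)
bl [635.4  41.5  50. ] (91.0, 44.32)
br [642.4  33.8  50. ] (91.2, 37.81)
hl [672.5  73.8  50. ] (140.1, 43.19)
hr [680.9  65.   50. ] (140.8, 38.22)
(139.6, 128.22)
(139.6, -49.96)
(139.9, 131.26)
(139.3, 126.1)
(138.9, -46.29)
(140.1, -52.78)
```

>>> jog_arm(
  moves=[
    [[10, -45, 0, 0, 0, 0], [10, -45, 0, 0, 0, 0], [10, -48, 0, 0, 0, 0], [7, -48, 0, 0, 0, 0], [0, 0, 0, 0, 0, 0]],
  ],
)

```text
clock: 5.4
eef_pos: [621.7, -148.7, 199.5]
eef_rot: [1.205, 1.554, 0.089]
wrist_force: [-0.1, 0.9, 0.5]
finger_gap: 0.9
```

>>> jog_arm(
  moves=[
    [[0, 2, -45, 0, 0, 0], [0, 2, -45, 0, 0, 0], [0, 2, -45, 0, 0, 0], [0, 0, -30, 0, 0, 0], [0, 0, 0, 0, 0, 0]],
  ],
)

```text
clock: 5.9
eef_pos: [619.0, -151.3, 30.1]
eef_rot: [1.122, 1.55, -0.003]
wrist_force: [0.1, -0.6, -0.1]
finger_gap: 0.3
```

>>> jog_arm(
  moves=[
    [[8, 9, 0, 0, 0, 0], [6, 9, 0, 0, 0, 0], [3, 3, 0, 0, 0, 0], [2, 2, 0, 0, 0, 0], [0, 0, 0, 0, 0, 0]],
  ],
)

```text
clock: 6.4
eef_pos: [641.9, -127.9, 36.6]
eef_rot: [1.042, 1.543, -0.084]
wrist_force: [-1.7, -0.3, -1.9]
finger_gap: 0.4
```

>>> jog_arm(
  moves=[
    [[2, 1, -1, 0, 0, 0], [0, 0, 0, 0, 0, 0]],
  ],
)

```text
clock: 6.6
eef_pos: [644.2, -126.9, 36.5]
eef_rot: [1.032, 1.542, -0.094]
wrist_force: [-0.4, -0.4, 1.2]
finger_gap: 0.1
```

>>> jog_arm(
  moves=[
    [[-10, -8, 0, 0, 0, 0], [-5, -5, 48, 0, 0, 0], [0, 0, 48, 0, 0, 0], [0, 25, 48, 0, 0, 0], [0, 42, 20, 0, 0, 0]],
  ],
)

```text
clock: 7.1
eef_pos: [623.7, -79.7, 197.8]
eef_rot: [1.108, 1.547, -0.025]
wrist_force: [0.7, 1.1, 0.7]
finger_gap: 0.0
```

>>> jog_arm(
  moves=[
    [[-10, 48, 0, 0, 0, 0], [-10, 48, 0, 0, 0, 0], [-10, 30, 0, 0, 0, 0], [0, 0, 0, 0, 0, 0]],
  ],
)

```text
clock: 7.5
eef_pos: [591.6, 51.0, 203.2]
eef_rot: [1.134, 1.538, 0.002]
wrist_force: [-0.4, 0.1, -0.7]
finger_gap: 0.4
```

```bash
python3 - <<'E'
from h import *
s=manip.read_state(); print(s['eef_pos'],s['clock'])
im,d,P=look('wrist','w5')
b,g,r=[im[...,i].astype(int) for i in range(3)]
m=((r-b>80)).astype(np.uint8); m[:,:290]=0;m[:,390:]=0;m[:180]=0;m[310:]=0
m=cv2.morphologyEx(m,cv2.MORPH_OPEN,np.ones((13,13)))
c=max(cv2.findContours(m,0,1)[0],key=cv2.contourArea);(x,y),R=cv2.minEnclosingCircle(c); print(x,y,R,atz(P,x,y,50))
cv2.imwrite('pics/c5.png',cv2.resize(im[0:165,200:350],None,fx=3.6,fy=3.6,interpolation=2))
E
```

```text
[591.5520443   51.04922235 203.22883687] 7.5
334.0 257.5 23.942739486694336 [570.32276068 -21.71046482  50.        ]
```

View pics/c5.png

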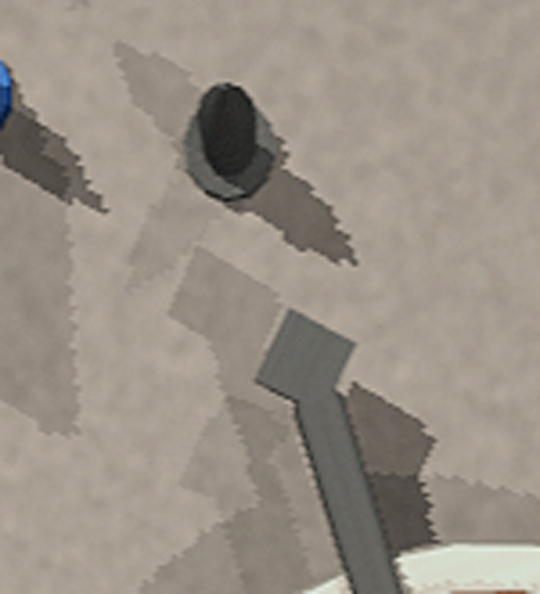

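```bash
python3 - <<'E'
from h import *
im,d,P=load('w5'); A[:]=[570.3,-21.8]
f=lambda x,y,z: atz(P,200+x/3.6-.36,y/3.6-.36,z)
for n,a in dict(foot=(230,155,2),apex=(228,86,66),tip=(291,309,50),l=(258,380,50),r=(355,347,50),hl=(297,402,50),hr=(343,388,50),bl=(353,590,50),br=(400,580,50)).items(): print(n,f(*a).round(1),bear(f(*a)))
for f_ in ('w4','w5'):
    im,d,P=load(f_)
    # top-face points of spokes by depth: z 44..53, radius 104..145
    v,u=np.mgrid[0:420:1,0:560:1]; K=np.array([[P['fx'],0,P['cx']],[0,P['fy'],P['cy']],[0,0,1]])
    n=cv2.undistortPoints(np.c_[u.ravel(),v.ravel()].astype(float)[:,None],K,np.array(P['dist'],float))[:,0]
    R=cv2.Rodrigues(np.array(P['rvec'],float))[0]; t=np.array(P['tvec'],float).ravel(); D=d.ravel()[:,None]
    X=(np.c_[n,np.ones(len(n))]*D-t)@R; q=X[:,:2]-A; rr=np.hypot(*q.T); th=np.degrees(np.arctan2(q[:,1],q[:,0]))
    for lo,hi in((30,55),(120,145),(-60,-35)):
        s=(rr>108)&(rr<136)&(X[:,2]>46)&(X[:,2]<56)&(th>lo)&(th<hi); print(f_,s.sum(),th[s].mean(),X[s,2].mean())
    s=(X[:,2]>15)&(X[:,2]<75)&(np.hypot(X[:,0]-720,X[:,1]-120)<14); print('pin',s.sum(),X[s].mean(0),bear(X[s].mean(0)))
E
```

```text
foot [719.  120.2   2. ] (205.6, 43.69)
apex [720.4 120.   66. ] (206.5, 43.37)
tip [687.3  89.2  50. ] (161.3, 43.5)
l [669.8  89.5  50. ] (149.3, 48.2)
r [686.1  72.2  50. ] (149.1, 39.06)
hl [669.2  79.1  50. ] (141.3, 45.58)
hr [676.6  70.7  50. ] (140.9, 41.02)
bl [635.1  47.8  50. ] (95.1, 47.06)
br [642.1  38.5  50. ] (93.8, 40.02)
w4 494 40.692279538787496 49.360493622928196
w4 357 130.64204493544682 49.165227867602965
w4 411 -49.142984812622764 49.33353520623651
pin 352 [717.41306994 119.12700728  43.00235647] (203.7, 43.77)
w5 464 43.523014475118416 49.32050905888309
w5 338 133.5388781478169 49.22542020525846
w5 402 -46.293620194992265 49.4061732174445
pin 325 [717.58785812 118.95308895  43.39585435] (203.7, 43.7)
```

The table is aligned: arm at 43.5°, pin at 43.4–43.7°. Next is the brake: pivot (571,165), lever bearing 98.7°, stop expected at about 24°.

>>> jog_arm(
  moves=[
    [[-15, 42, 0, 0, 0, 0], [-15, 42, 0, 0, 0, 0], [-15, 42, 0, 0, 0, 0], [-17, 42, 0, 0, 0, 0], [0, 0, 0, 0, 0, 0]],
  ],
)

```text
clock: 8.05
eef_pos: [529.7, 214.4, 202.7]
eef_rot: [1.117, 1.536, -0.026]
wrist_force: [0.1, -0.7, 0.7]
finger_gap: 0.2
```

>>> jog_arm(
  moves=[
    [[0, 0, -40, 0, 0, 0], [0, 0, -40, 0, 0, 0], [0, 0, -40, 0, 0, 0], [0, 0, -10, 0, 0, 0], [0, 0, 0, 0, 0, 0]],
  ],
)

```text
clock: 8.55
eef_pos: [533.0, 207.6, 70.6]
eef_rot: [1.141, 1.531, -0.007]
wrist_force: [0.1, -0.1, 0.4]
finger_gap: 0.3
```

>>> jog_arm(
  moves=[
    [[-3, 5, 0, 0, 0, 0], [-2, 6, -15, 0, 0, 0], [0, 2, -15, 0, 0, 0], [0, 0, 0, 0, 0, 0]],
  ],
)

```text
clock: 8.95
eef_pos: [530.5, 221.1, 43.3]
eef_rot: [1.191, 1.524, 0.042]
wrist_force: [-0.6, 0.4, 0.8]
finger_gap: 0.5
```

>>> jog_arm(
  moves=[
    [[8, 4, -1, 0, 0, 0], [8, 3, -1, 0, 0, 0], [9, 2, -1, 0, 0, 0], [9, 1, -1, 0, 0, 0], [9, 0, -1, 0, 0, 0]],
  ],
)

```text
clock: 9.45
eef_pos: [576.1, 232.3, 38.5]
eef_rot: [1.18, 1.526, 0.031]
wrist_force: [-3.2, -0.4, 0.4]
finger_gap: 0.5
```

>>> jog_arm(
  moves=[
    [[11, -4, 0, 0, 0, 0], [10, -5, 0, 0, 0, 0], [10, -6, 0, 0, 0, 0], [5, -4, 0, 0, 0, 0], [0, 0, 0, 0, 0, 0]],
  ],
)

```text
clock: 9.95
eef_pos: [616.1, 212.4, 37.8]
eef_rot: [1.211, 1.527, 0.062]
wrist_force: [-5.9, 3.3, 2.3]
finger_gap: 0.6
```

>>> jog_arm(
  moves=[
    [[2, -2, 0, 0, 0, 0], [2, -3, 0, 0, 0, 0]],
  ],
)

```text
clock: 10.15
eef_pos: [616.4, 211.9, 37.8]
eef_rot: [1.397, 1.534, 0.248]
wrist_force: [-23.4, 26.8, 10.1]
finger_gap: 0.2
```

>>> jog_arm(
  moves=[
    [[2, -2, 0, 0, 0, 0]],
  ],
)

```text
clock: 10.25
eef_pos: [616.4, 212.2, 37.9]
eef_rot: [1.504, 1.538, 0.357]
wrist_force: [-16.9, 11.7, 6.4]
finger_gap: 0.7
```

It moved no further while the force rose, so it is at the stop. I'll back off, rise, and look.

>>> jog_arm(
  moves=[
    [[-6, 10, 0, 0, 0, 0], [-8, 14, 0, 0, 0, 0], [0, 0, 45, 0, 0, 0], [0, 0, 48, 0, 0, 0], [0, 0, 48, 0, 0, 0]],
  ],
)

```text
clock: 10.75
eef_pos: [598.2, 238.1, 176.2]
eef_rot: [1.472, 1.547, 0.325]
wrist_force: [-0.1, -0.1, 0.1]
finger_gap: 0.4
```

>>> jog_arm(
  moves=[
    [[-15, -40, 25, 0, 0, 0], [-15, -40, 10, 0, 0, 0], [-10, -40, 0, 0, 0, 0], [0, -40, 0, 0, 0, 0], [0, 0, 0, 0, 0, 0]],
  ],
)

```text
clock: 11.25
eef_pos: [558.2, 76.5, 222.6]
eef_rot: [1.345, 1.528, 0.202]
wrist_force: [0.2, 0.7, -0.9]
finger_gap: -0.3
```

```bash
python3 - <<'E'
from h import *
s=manip.read_state(); print(s['eef_pos'],s['clock'],s['wrist_force'])
look('wrist','w6')
A[:]=[570.3,-21.8]; PV=np.array([571.5,165])
im,d,P=load('w6')
v,u=np.mgrid[0:420,0:560]; K=np.array([[P['fx'],0,P['cx']],[0,P['fy'],P['cy']],[0,0,1]])
n=cv2.undistortPoints(np.c_[u.ravel(),v.ravel()].astype(float)[:,None],K,np.array(P['dist'],float))[:,0]
R=cv2.Rodrigues(np.array(P['rvec'],float))[0]; t=np.array(P['tvec'],float).ravel(); D=d.ravel()[:,None]
X=(np.c_[n,np.ones(len(n))]*D-t)@R; q=X[:,:2]-A; rr=np.hypot(*q.T); th=np.degrees(np.arctan2(q[:,1],q[:,0]))
for lo,hi in((30,55),(120,145),(-60,-35)):
    s=(rr>108)&(rr<136)&(X[:,2]>46)&(X[:,2]<56)&(th>lo)&(th<hi); print(s.sum(),th[s].mean())
q=X[:,:2]-PV; rr=np.hypot(*q.T); th=np.degrees(np.arctan2(q[:,1],q[:,0]))
s=(rr>55)&(rr<92)&(X[:,2]>44)&(X[:,2]<56)&(th>-20)&(th<120); print('lever',s.sum(),np.median(th[s]))
E
```

```text
[558.24134337  76.48756403 222.62412919] 11.25 [ 0.15555082  0.66238231 -0.87155994]
432 43.66465870318503
112 133.28023174123464
369 -46.36484805915324
lever 700 28.856857509663016
```

View pics/w6.png

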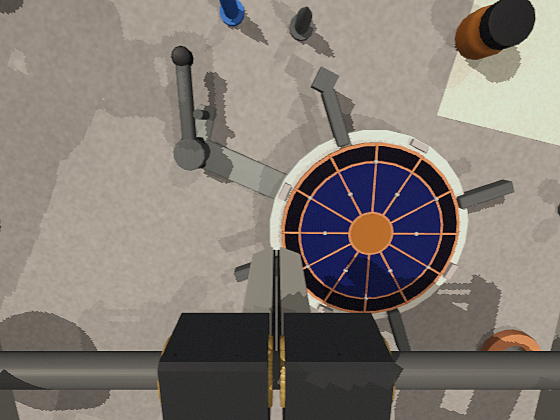

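```bash
python3 - <<'E'
from h import *
for f,kn,pv,pg in(('w4',(47,131),(147,162),(158,121)),('w6',(181,55),(190,154),(199,115))):
    im,d,P=load(f); k=atz(P,*kn,50)[:2]; p=atz(P,*pv,50)[:2]; g=atz(P,*pg,46)[:2]
    an=lambda a: round(float(np.degrees(np.arctan2(*(a-p)[::-1]))),1)
    print(f,'knob',k.round(1),an(k),np.hypot(*(k-p)).round(1),'pivot',p.round(1),'peg',g.round(1),an(g),np.hypot(*(g-p)).round(1))
im=load('w6')[0]; cv2.imwrite('pics/c6.png',cv2.resize(im[35:180,150:260],None,fx=4,fy=4,interpolation=2))
E
```

```text
w4 knob [558.1 250.3] 98.4 85.5 pivot [570.6 165.6] peg [606.2 170.7] 8.1 35.9
w6 knob [644.6 204.4] 26.5 85.1 pivot [568.5 166.4] peg [604.1 172.4] 9.7 36.1
```

View pics/c6.png

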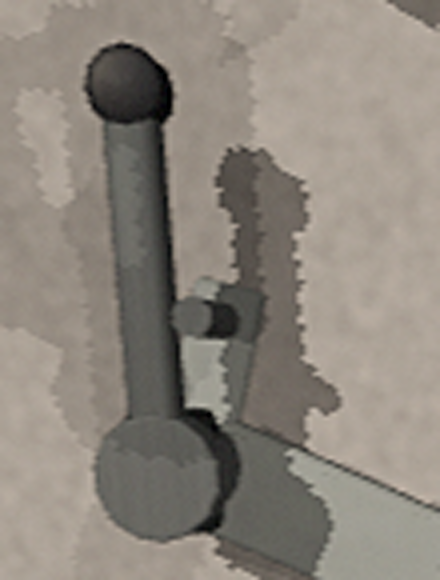

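The lever touches the peg (16.8° between them, contact geometry gives 17°), and the arm is still at 43.6°. I'm handing in.

```bash
python3 -c "
from cell import manip
print(manip.sign_off())"
```

```text
the job is handed in; nothing more can be done
None
```

The turntable's long arm now points at the dark pointed pin, the brake lever is against its peg, and the job was handed in at about 11.3 s. I pushed the table round with the closed fingertips on a blunt spoke. Then I pushed the brake lever clockwise and moved the gripper clear.

Last checks:
- **Arm and pin:** measured from the turntable's axis, the arm lies at about 43.6° and the pin at 43.4–43.7°. The arm had not moved after the brake push.
- **Brake:** the lever touches the peg in the close-up. It would not move further under about 35 N, and the angle between lever and peg is 16.8°, against the 17° the geometry gives for contact.
- **Brake travel, slight disagreement:** the images give about 72° turned from the starting position, while the stated stop is 74.5°. One depth-based reading put the lever about 2° further from the stop. I took this as measurement error because of the contact and the force.
- **Other objects:** I saw no change in the rosette, the jar, the pins or the foil roll. I did not measure them, and the things outside the last wrist view were not looked at again at the end.

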